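# Draw the populated board from the rack and hold it up for inspection

## Robot

A 6-joint arm with a two-finger parallel gripper is mounted at the origin on the work surface. World frame = base frame: x ahead of the robot, y to its left, z up, the work surface at z = 0. Lengths are in mm, angles in rad, forces in N, time in s.
With the tool pointing down it reaches from about 325 to 1000 mm from the base axis. Payload 5.1 kg.
Tool frame: the origin (TCP) lies at the very end of the fingers, on their centre line; the grasp point (between the pads) lies 19 mm behind it; z points along the fingers, y is the line along which they close (so a half turn about z gives the same grasp; the last joint's range is limited). The gripper opens to 85 mm and grips with 20 to 120 N. Pads are 22 mm wide; open, the fingers measure 114 mm over their backs; the gripper's body (76 mm by 85 mm) begins 54 mm behind the grasp point. The pads swing forward as they close: fully open they stand 13 mm farther back than shut.
Start: joints at [-1.336, 0.124, 1.65, -0, 1.367, -0.083], TCP at [203.078, -617.45, 231.322] pointing down, gripper open.
Joint ranges: [-2.61, 2.61], [-1.02, 2.33], [0.03, 2.71], [-1.35, 4.49], [0.32, 2.68], [-2.91, 2.91]. Speed limits (rad/s): [2.57, 2.57, 3.14, 3.14, 3.14, 3.14].

## Interface

Orientations are given as a 3x3 rotation matrix whose columns are the frame's x, y, z axes.
In Python, from cell import robot gives the robot as it stands.
- The arm moves only by the tool send_rows, never from a script. Its argument "steps" is a list of rows, each a list of 7 numbers: the shift along the tool's x, y, z in m, then the turn, a rotation vector about the tool's x, y, z in degrees, then the opening, from 0 (shut) to 1 (fully open). A call has 1 to 8 rows; each row shifts and turns the commanded pose from where the row before left it, along the tool's axes as they then stand; what a row does not reach is not made up. A row lasts 1/8 s, in which the tool goes at most 62.5 mm and 10.7 degrees, less where a joint would pass 70% of its speed; a pose out of reach is approached as far as the arm can. A call is refused whole if a number of a shift passes 0.0625 or a number of a turn 10.7, either way. A call with a gripper value outside its range is refused whole. The fingers move at their own pace and stop on an object; "squeeze" is the grip in N (left out, the last holds). Time passes only in rows, so rows that do not move let the fingers close. It gives the time, the measured TCP pose, the force, the opening and the grip force at its end, in the units of the state.
- robot.sense(): the state, without advancing time (a new reading comes with each control period).
- robot.get_image(name): name is "side" or "top"; returns a dict with "frame" (400x640x3 uint8, red, green, blue), "intrinsics" (3x3 intrinsics, pixels), "position" and "orientation" of the camera in the world. Camera axes: x right, y down, z forward; pixel columns grow to the right and rows downward; lengths in mm; the calibration is good to about 2 mm. A picture is of the moment at which its call begins. There is no depth.
- robot.sign_off(): hands the job in; it is judged then, once.
Trained networks look in a picture, given as the dict that the camera call returned (one of the last four; its "shot" number tells which), for a name from the list of things; names that differ only in an ending like _2 or _b are one class to them, and where a whole thing is asked for, a point or a joint stands for the part that bears it (a point fixed in the world has none). Each returns a list of dicts, best first, with "p" (0 to 1); they miss things now and then, are a little off and sometimes report something else, mostly with a low value. They report only what shows in the picture. A call takes as long as a camera call. They do not tell look-alikes from the thing itself.
- robot.spot_in(picture, name): "xy" ([column, row] in pixels, amid what is visible of it).
- robot.trace(picture, name): "region" (400x640 bool, what is visible of it) and "xy" ([column, row] in pixels, amid what is visible of it).
- robot.tip_of(picture, name): "xy" ([column, row] in pixels: a listed point, or the origin of a listed thing).
The state is a dict: "time": time; "q": joint angles; "joint_vel": joint speeds; "effort": joint torques, N m; "eef_pos": TCP position; "tool_rot": TCP orientation; "ft_force": force on the tool from outside, world axes, zero at the start; "wrist_torque": the same for the moment, N m; "gripper_width": finger opening in mm; "grasp_force": force on a finger pad.
Only numpy, scipy, OpenCV 4.12 (cv2) and the standard library are available. Lean on these libraries where they do the work, as an engineer would, in place of code of your own. Each camera call takes 0.05 s, during which the arm holds its last target. There are 200 camera calls.

## Task

Three board carriers stand upright in the slotted rack. Take the one with the wide tab, which carries the populated board, by its tab, draw it straight up until it is clear of the rack, then carry it over the middle of the small mat and tip it back to about 45 degrees, component side facing up and tab end uppermost, well above the mat (board centre some 20 cm up). Finish holding it there still, clear of everything, without letting go; leave the other two carriers in the rack and the other things on the bench where they are.

Things in the scene. Friction and masses are not known exactly. Their poses are not given: they have to be found in the camera images.
- loaded_carrier: loose carrier to take: upright aluminium frame 10 mm thick (x), 120 wide (y), 100 high (z), green board with small chips in its window; on top, mid-width, a flat tab 10 thick (x), 70 wide (y), 28 high; 0.15-0.31 kg. Nothing stands out of the 10 mm. In any of the rack's 3 slots. Origin: centre of its underside; z up to the tab, x out of the component side, along the rack's x while in it.
- board_centre (a point): centre of the board in the loaded carrier, 50 mm above the carrier's underside, 78 mm below the tab's top; axes as the carrier's
- tab_grip (a point): point in the middle of the loaded carrier's tab, 116 mm above the carrier's underside, 12 mm below the tab's top, 66 mm above the board centre; the tab is pinched here across its 10 mm thickness (along the carrier's x); axes as the carrier's
- bare_carrier_a: loose aluminium carrier like the loaded one (frame 10 x 120 x 100 mm, tab 28 mm high) but its tab is only 30 mm wide and its green board is bare, without components. It stands in another slot of the rack, to be left there. Origin at the centre of its underside, axes as for the loaded carrier.
- bare_carrier_b: loose aluminium carrier like the loaded one (frame 10 x 120 x 100 mm, tab 28 mm high) but its tab is only 30 mm wide and its green board is bare, without components. It stands in another slot of the rack, to be left there. Origin at the centre of its underside, axes as for the loaded carrier.
- rack: black rack fixed to the bench, 200 (x) x 150 (y) x 70 mm high: 12 mm base plate, a comb plate at each y end. Slots at x = -70, 0, +70 mm, open on top, hold the carriers by their side edges with 2 mm play fore and aft; they rest on the base plate and must rise 58 mm to be clear. x points away from the robot, within 0.4 rad of world x. Origin: centre of its underside.
- mat: small thin inspection mat fixed flat on the bench, 200 mm (x) by 180 mm (y), 3 mm thick, on the other side of the bench from the rack (left or right). Origin at the centre of its underside, z up.
- paste_jar: bystander: closed white jar, 60 mm across, 55 mm high, standing on the bench. Origin at the centre of its underside.
- reel: bystander: white component reel with dark slots, lying flat, 178 mm across, 13 mm high. Origin at the centre of its underside.
- parts_bin: bystander: small open grey bin of odd parts, 120 x 90 mm, 50 mm high. Origin at the centre of its underside.
Mind the look-alikes: they are no part of the job. What is shaped like the bare_carrier_b but pink is not meant. What is shaped like the bare_carrier_a but purple is not meant.

How it is judged:
By the outcome, as a careful person would: the job done as asked, in the order asked, and still so for the second after the job is handed in, while the arm keeps its last pose, push and grip.
It also fails if it takes over 35 s, if anything falls off the work surface, if the arm or the gripper's body presses on something with over 40 N, if the wrist force passes 120 N, or if a joint passes its speed limit or range.

## Working session

There is one attempt and no reset: what is moved stays moved. The work goes in short steps, Python scripts to look and compute and a tool call to move; the robot and the scene stay as the last step left them, time stands still between calls to the robot, and variables do not carry over. Pictures are saved under pics/ and viewed, at most 10 in all, crops included, and the job is handed in when it is done.

Besides the shell and the picture viewer there is one more tool, called after "Request:" as name(argument=value, ...), one argument or row to a line, values as JSON. send_rows: Moves the arm, as the interface text tells. Its arguments: {"type":"object","properties":{"steps":{"type":"array"},"squeeze":{"type":"number"}},"required":["steps"]}

```bash
ls && mkdir -p pics
cat > h.py <<'E'
import numpy as np, cv2
from cell import robot
def proj(im,P):
    P=np.atleast_2d(np.array(P,float)); R=np.array(im["orientation"]); p=(P-np.array(im["position"]))@R
    u=p@np.array(im["intrinsics"]).T; return u[:,:2]/u[:,2:]
def ray(im,xy):
    d=np.array(im["orientation"])@np.linalg.solve(np.array(im["intrinsics"]),[xy[0],xy[1],1.]); return np.array(im["position"],float),d
def atz(im,xy,z):
    o,d=ray(im,xy); return o+d*(z-o[2])/d[2]
def tri(rs):
    A=np.zeros((3,3));b=np.zeros(3)
    for o,d in rs:
        d=d/np.linalg.norm(d);M=np.eye(3)-np.outer(d,d);A+=M;b+=M@o
    return np.linalg.solve(A,b)
def save(im,n): cv2.imwrite("pics/"+n,cv2.cvtColor(im["frame"],cv2.COLOR_RGB2BGR))
E
python3 - <<'E'
from h import *
np.set_printoptions(precision=1,suppress=True)
for c in ("side","top"):
    im=robot.get_image(c); save(im,c+"0.png"); print(c,im["position"],np.array(im["orientation"]).tolist())
    for n in ("loaded_carrier","tab_grip","bare_carrier_a","rack","mat"):
        for r in robot.tip_of(im,n)[:4]: print(n,"tip",np.array(r["xy"]),round(r["p"],2))
        for r in robot.spot_in(im,n)[:4]: print(n,"spot",np.array(r["xy"]),round(r["p"],2))
E
```

```text
pics
side [-37.6 543.5 933.3] [[-0.6808453020283378, -0.5369265594509497, 0.49815614465959085], [-0.7321498667895107, 0.48020712328412046, -0.4830711037800662], [0.020155576549513318, -0.6936216465071973, -0.7200574728662993]]
loaded_carrier tip [358.1 205.2] 0.61
loaded_carrier spot [361.  190.5] 0.62
loaded_carrier spot [351.3 185.2] 0.33
tab_grip tip [364.3 182.7] 0.73
tab_grip spot [364.6 193. ] 0.87
bare_carrier_a tip [378.2 217.2] 0.95
bare_carrier_a tip [343.  199.5] 0.78
bare_carrier_a tip [414.8 240.5] 0.69
bare_carrier_a spot [381.  203.7] 0.83
bare_carrier_a spot [323.3 163.6] 0.83
bare_carrier_a spot [347.4 184.9] 0.6
bare_carrier_a spot [403.7 230.3] 0.53
rack tip [359.8 207.7] 0.89
rack spot [358.7 211.1] 0.86
mat tip [259.2 265.1] 0.8
mat spot [260.3 269.9] 0.61
top [ 451.4  -12.5 1536.6] [[0.020104432900908152, -0.9973876569128288, 0.06938064294650206], [-0.9997967296850643, -0.019950426697466835, 0.0029120071495880202], [-0.0015202265565136713, -0.06942508417370577, -0.9975860096245792]]
loaded_carrier tip [365.2 215.9] 0.6
loaded_carrier tip [365.9 215. ] 0.37
tab_grip tip [366.9 219. ] 0.45
tab_grip spot [368.  216.2] 0.53
bare_carrier_a tip [368.6 272.2] 0.69
bare_carrier_a tip [370.1 162.6] 0.66
bare_carrier_a tip [368.3 235. ] 0.65
bare_carrier_a tip [366.4 197.2] 0.59
bare_carrier_a spot [373.4 159.1] 0.71
bare_carrier_a spot [363.8 195.7] 0.7
bare_carrier_a spot [369.2 233.4] 0.61
bare_carrier_a spot [370.6 270.7] 0.43
rack tip [365.2 214.3] 0.89
rack spot [364.8 215.9] 0.76
mat tip [261.7 207. ] 0.84
mat spot [262.6 203.8] 0.83
```

View pics/side0.png

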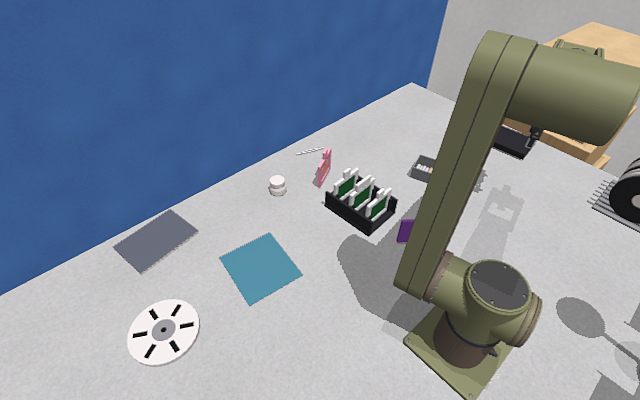

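View pics/top0.png

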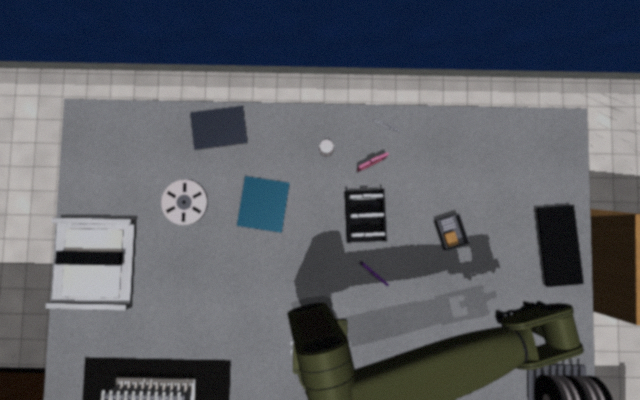

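Run:
```python
from h import *
np.set_printoptions(precision=1,suppress=True)
s=robot.get_image("side");t=robot.get_image("top")
def crop(im,x,y,w,h,f): return cv2.resize(im["frame"][y:y+h,x:x+w],None,fx=f,fy=f,interpolation=cv2.INTER_CUBIC)
a=crop(s,310,140,100,100,6);b=crop(t,335,175,60,75,8)
H=600; b=cv2.copyMakeBorder(b[:600],0,0,0,0,cv2.BORDER_CONSTANT)
o=np.hstack([a,b])[:, :]; o=cv2.resize(o,(800,int(o.shape[0]*800/o.shape[1])))
cv2.imwrite("pics/crop1.png",o[:,:,::-1]); print(o.shape)
for n,z in (("rack",0),("mat",0)):
    S=robot.tip_of(s,n)[0]["xy"];T=robot.tip_of(t,n)[0]["xy"]
    print(n,atz(s,S,z),atz(t,T,z))
m=robot.trace(t,"mat")[0]["region"].astype(np.uint8)
c,_=cv2.findContours(m,0,2);c=max(c,key=cv2.contourArea)
print("mat corners",np.array([atz(t,p,3) for p in cv2.boxPoints(cv2.minAreaRect(c))]))
m=robot.trace(t,"rack")[0]["region"].astype(np.uint8)
c,_=cv2.findContours(m,0,2);c=max(c,key=cv2.contourArea)
print("rack corners @70",np.array([atz(t,p,70) for p in cv2.boxPoints(cv2.minAreaRect(c))]))
print("tab z116",atz(s,robot.tip_of(s,"tab_grip")[0]["xy"],128),atz(t,robot.tip_of(t,"tab_grip")[0]["xy"],128))
st=robot.sense(); print(st["tool_rot"],st["gripper_width"],st["ft_force"],st["time"])
```

```text
(444, 800, 3)
rack [ 489.6 -151.4    0. ] [ 498.3 -171.8    0. ]
mat [539.8 240.1   0. ] [533.3 236.8   0. ]
mat corners [[449.6 335.2   3. ]
 [653.4 310.3   3. ]
 [627.9 125.5   3. ]
 [424.6 152.1   3. ]]
rack corners @70 [[ 591.7  -79.4   70. ]
 [ 603.3 -233.    70. ]
 [ 405.9 -245.8   70. ]
 [ 394.4  -93.6   70. ]]
tab z116 [ 502.1 -166.3  128. ] [ 493.2 -168.6  128. ]
[[ 0.9  0.3 -0. ]
 [ 0.3 -0.9 -0. ]
 [-0.   0.  -1. ]] 85.24274300389182 [ 0.1  0.3 -0.4] 1.6
```

View pics/crop1.png

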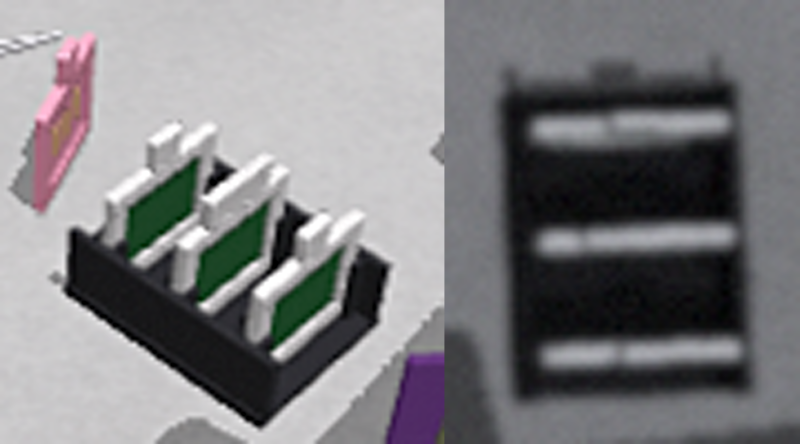

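```bash
cat >> h.py <<'E'
def box(cx,cy,yaw,lo,hi):
    g=np.array([[x,y,z] for x in (lo[0],hi[0]) for y in (lo[1],hi[1]) for z in (lo[2],hi[2])],float)
    c,s=np.cos(yaw),np.sin(yaw); return np.c_[cx+c*g[:,0]-s*g[:,1],cy+s*g[:,0]+c*g[:,1],g[:,2]]
def mask(im,bs):
    m=np.zeros((400*4,640*4),np.uint8)
    for b in bs: cv2.fillConvexPoly(m,cv2.convexHull(np.round(proj(im,b)*4+2).astype(np.int32)),255)
    return cv2.resize(m,(640,400),interpolation=cv2.INTER_AREA)/255.
E
python3 - <<'E'
from h import *
from scipy.optimize import minimize
np.set_printoptions(precision=2,suppress=True)
s=robot.get_image("side");t=robot.get_image("top")
print("tri",tri([ray(i,robot.tip_of(i,"tab_grip")[0]["xy"]) for i in (s,t)]))
out=[]
for im,roi in ((s,(310,150,410,245)),(t,(335,178,395,250))):
    f=im["frame"].astype(float); w=np.clip((f.min(2)-160)/50,0,1) if im is s else np.clip((f.min(2)-110)/60,0,1)
    dark=np.clip((70-f.max(2))/20,0,1)
    def cost(p):
        x,y,a=p; bs=[]
        for k,tw in ((-70,15),(0,35),(70,15)):
            cx,cy=x+k*np.cos(a),y+k*np.sin(a)
            bs+= [box(cx,cy,a,(-5,-tw,112),(5,tw,140)),box(cx,cy,a,(-5,-60,100),(5,60,112)),box(cx,cy,a,(-5,48,72),(5,60,112)),box(cx,cy,a,(-5,-60,72),(5,-48,112))]
        rk=[box(x,y,a,(-100,-75,0),(100,-70,70)),box(x,y,a,(-100,70,0),(100,75,70)),box(x,y,a,(-100,-75,0),(100,75,12))]
        mw=mask(im,bs); mr=mask(im,rk)*(1-mw)
        a0,b0,a1,b1=roi; sl=np.s_[b0:b1,a0:a1]
        return ((mw-w)[sl]**2).sum() - (mr*(dark*2-1))[sl].sum()
    best=min((minimize(cost,[496,-166,a],method="Nelder-Mead",options=dict(initial_simplex=[[496,-166,a],[508,-166,a],[496,-154,a],[496,-166,a+.08]])) for a in (0.03,0.1)),key=lambda r:r.fun)
    print(best.x,best.fun); out.append(best.x)
    x,y,a=best.x; v=im["frame"].copy()
    for k,tw in ((-70,15),(0,35),(70,15)):
        pass
    big=cv2.resize(v,None,fx=6,fy=6,interpolation=cv2.INTER_CUBIC)
    for k,tw in ((-70,15),(0,35),(70,15)):
        for b in (box(x+k*np.cos(a),y+k*np.sin(a),a,(-5,-tw,112),(5,tw,140)),box(x,y,a,(-100,-75,0),(100,75,70))):
            cv2.polylines(big,[cv2.convexHull(np.round(proj(im,b)*6+3).astype(np.int32))],True,(255,0,0),1)
    a0,b0=roi[:2]; out[-1]=(best.x,big[b0*6:b0*6+420,a0*6:a0*6+(600 if im is s else 360)])
o=np.hstack([q[1] for q in out]); o=cv2.resize(o,(800,int(o.shape[0]*800/o.shape[1])))
cv2.imwrite("pics/fit.png",o[:,:,::-1])
E
```

```text
Traceback (most recent call last):
IndexError: list index out of range
```

```bash
cat > fit.py <<'E'
from h import *
from scipy.optimize import minimize
np.set_printoptions(precision=3,suppress=True)
s=robot.get_image("side");t=robot.get_image("top")
out=[]
K=((-70,15),(0,35),(70,15))
for im,roi,lo in ((s,(310,150,410,245),160),(t,(335,178,395,250),110)):
    f=im["frame"].astype(float); w=np.clip((f.min(2)-lo)/50,0,1); dark=np.clip((70-f.max(2))/20,0,1)
    a0,b0,a1,b1=roi; sl=np.s_[b0:b1,a0:a1]
    def cost(p):
        x,y,a=p[0],p[1],p[2]/100; bs=[]
        for k,tw in K:
            cx,cy=x+k*np.cos(a),y+k*np.sin(a)
            bs+=[box(cx,cy,a,l,h) for l,h in (((-5,-tw,112),(5,tw,140)),((-5,-60,100),(5,60,112)),((-5,48,72),(5,60,112)),((-5,-60,72),(5,-48,112)))]
        rk=[box(x,y,a,l,h) for l,h in (((-100,-75,0),(100,-70,70)),((-100,70,0),(100,75,70)),((-100,-75,0),(100,75,12)))]
        mw=mask(im,bs); mr=mask(im,rk)*(1-mw)
        return ((mw-w)[sl]**2).sum()-(mr*(dark*2-1))[sl].sum()
    r=min((minimize(cost,[496,-166,a],method="Nelder-Mead",options=dict(initial_simplex=[[496,-166,a],[508,-166,a],[496,-154,a],[496,-166,a+8]])) for a in (3,10)),key=lambda r:r.fun)
    print(r.x,r.fun); x,y,a=r.x; a/=100
    big=cv2.resize(im["frame"],None,fx=6,fy=6,interpolation=cv2.INTER_CUBIC)
    for k,tw in K:
        for b in (box(x+k*np.cos(a),y+k*np.sin(a),a,(-5,-tw,112),(5,tw,140)),box(x,y,a,(-100,-75,0),(100,75,70))):
            cv2.polylines(big,[cv2.convexHull(np.round(proj(im,b)*6+3).astype(np.int32))],True,(255,0,0),1)
    out.append(big[b0*6:b0*6+420,a0*6:a1*6])
o=np.hstack(out); o=cv2.resize(o,(800,int(o.shape[0]*800/o.shape[1])))
cv2.imwrite("pics/fit.png",o[:,:,::-1])
E
python3 fit.py
```

```text
[ 503.19  -165.922    5.399] 3479.093197231834
[ 500.565 -164.434    6.559] -911.5593102652825
```

View pics/fit.png

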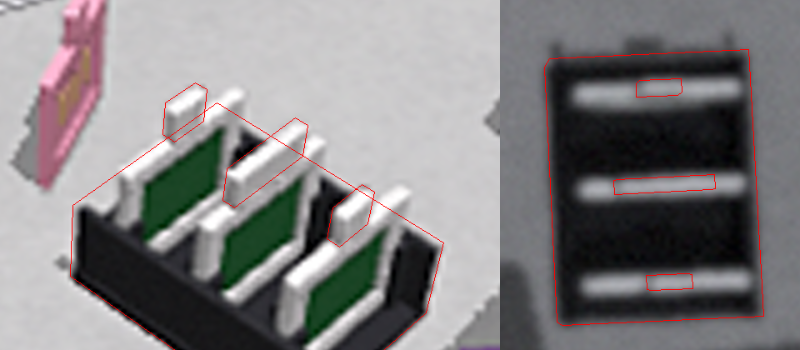

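The side picture shows the rack around (360,205). Its three white carriers have tabs at about (345,178), (364,183) and (382,203). The top view shows the same strips at (365,196), (367,215) and (369,235).

**Candidates:** far slot (345,180) has a narrow tab, middle slot (364,185) a wide tab, and near slot (380,204) a narrow tab. The pink one (323,167) and purple one (405,231) are look-alikes. I choose the middle one, at about (501.5, -165.5) with yaw 0.06. The crop and the fitted outline agree with this.

```bash
cat > plan.py <<'E'
from h import *
from scipy.spatial.transform import Rotation as Ro
def down(yaw,tilt=0): # tool y = carrier x, z down, then tipped back by tilt deg
    c,s=np.cos(yaw),np.sin(yaw)
    return Ro.from_matrix(np.array([[-s,c,0],[c,s,0],[0,0,-1.]]).T.T if 0 else np.column_stack([[-s,c,0],[c,s,0],[0,0,-1.]]))*Ro.from_rotvec([-np.radians(tilt),0,0])
def plan(p1,R1,n,g,start=None):
    st=robot.sense(); p=np.array(st["eef_pos"],float); R=Ro.from_matrix(st["tool_rot"])
    print("t",st["time"],"tcp",p.round(1),"q",np.round(st["q"],2))
    p0=p.copy(); w=(R.inv()*R1).as_rotvec(degrees=True)
    for i in range(1,n+1):
        tgt=p0+(np.array(p1)-p0)*i/n
        d=np.round(R.inv().apply(tgt-p)/1000,3); tw=np.round(w/n,1)
        print([*d.tolist(),*tw.tolist(),g]); p=p+R.apply(d*1000); R=R*Ro.from_rotvec(tw,degrees=True)
    print("end",p.round(1),"resid deg",(R.inv()*R1).as_rotvec(degrees=True).round(2))
E
python3 -c "
from plan import *
plan([501.5,-165.5,215],down(.06),11,0.5)"
```

```text
t 1.9 tcp [ 203.1 -617.4  231.3] q [-1.34  0.12  1.65 -0.    1.37 -0.08]
[0.039, -0.031, 0.001, -0.0, -0.0, -6.8, 0.5]
[0.042, -0.025, 0.002, -0.0, -0.0, -6.8, 0.5]
[0.044, -0.021, 0.001, -0.0, -0.0, -6.8, 0.5]
[0.047, -0.015, 0.002, -0.0, -0.0, -6.8, 0.5]
[0.048, -0.01, 0.001, -0.0, -0.0, -6.8, 0.5]
[0.049, -0.003, 0.002, -0.0, -0.0, -6.8, 0.5]
[0.05, 0.002, 0.001, -0.0, -0.0, -6.8, 0.5]
[0.048, 0.008, 0.002, -0.0, -0.0, -6.8, 0.5]
[0.048, 0.013, 0.001, -0.0, -0.0, -6.8, 0.5]
[0.045, 0.019, 0.002, -0.0, -0.0, -6.8, 0.5]
[0.043, 0.025, 0.001, -0.0, -0.0, -6.8, 0.5]
end [ 501.8 -165.3  215.3] resid deg [-0.   -0.   -0.43]
```

Request:
send_rows(
  steps=[
    [0.039,-0.031,0.001,0,0,-6.8,0.5],
    [0.042,-0.025,0.002,0,0,-6.8,0.5],
    [0.044,-0.021,0.001,0,0,-6.8,0.5],
    [0.047,-0.015,0.002,0,0,-6.8,0.5],
    [0.048,-0.01,0.001,0,0,-6.8,0.5],
    [0.049,-0.003,0.002,0,0,-6.8,0.5],
    [0.05,0.002,0.001,0,0,-6.8,0.5],
    [0.048,0.008,0.002,0,0,-6.8,0.5],
  ],
  squeeze=30,
)

```text
time: 2.9
eef_pos: [421.1, -287.8, 219.7]
tool_rot: [[0.295, 0.955, 0.001], [0.955, -0.295, -0.001], [-0.0, 0.001, -1.0]]
ft_force: [0.5, -0.6, 0.2]
gripper_width: 43.0
grasp_force: 0.0
```

Request:
send_rows(
  steps=[
    [0.048,0.013,0.001,0,0,-6.8,0.5],
    [0.045,0.019,0.002,0,0,-6.8,0.5],
    [0.043,0.025,0.001,0,0,-6.8,0.5],
    [0,0,0,0,0,-0.4,0.5],
    [0,0,0,0,0,0,0.5],
  ],
)

```text
time: 3.52
eef_pos: [501.7, -165.4, 215.4]
tool_rot: [[-0.06, 0.998, -0.0], [0.998, 0.06, -0.0], [-0.0, -0.0, -1.0]]
ft_force: [1.1, 0.4, 0.2]
gripper_width: 42.4
grasp_force: 0.0
```

Run:
```python
from h import *
o=[]
for c,(x,y) in (("side",(310,100)),("top",(325,165))):
    im=robot.get_image(c); big=cv2.resize(im["frame"],None,fx=4,fy=4,interpolation=cv2.INTER_CUBIC)
    for P in ([501.5,-165.5,140],robot.sense()["eef_pos"]):
        u=proj(im,P)[0]; print(c,u); cv2.drawMarker(big,tuple(int(v) for v in u*4+2),(255,0,0),0,12,1)
    o.append(big[y*4:y*4+560,x*4:x*4+400])
cv2.imwrite("pics/pre.png",np.hstack(o)[:,:,::-1])
```

```text
side [363.25502927 179.07548288]
side [365.84991572 160.91439895]
top [367.93632062 213.95117356]
top [370.57471221 213.24434132]
```

View pics/pre.png

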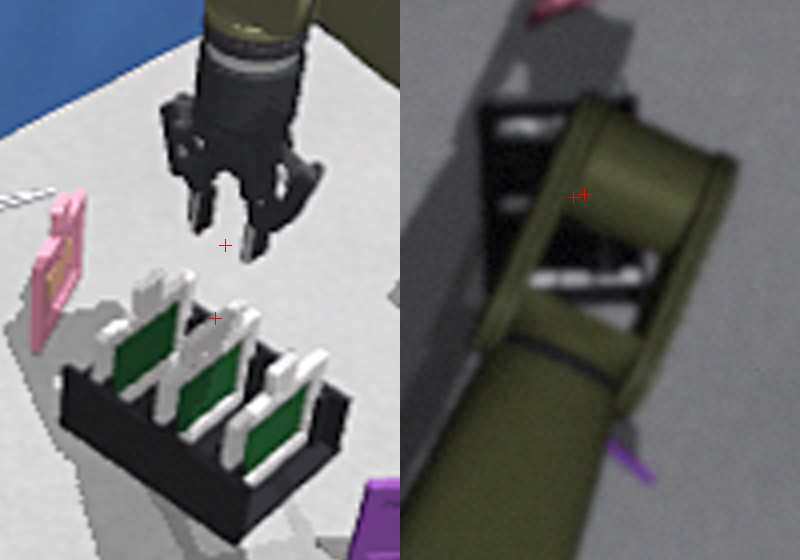

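The fingers straddle the middle tab, with the tab top at (363,179) in the side picture and the TCP above it at (366,161). I'll descend now.

Request:
send_rows(
  steps=[
    [0,0,0.03,0,0,0,0.5],
    [0,0,0.03,0,0,0,0.5],
    [0,0,0.025,0,0,0,0.5],
    [0,0,0.021,0,0,0,0.5],
    [0,0,0,0,0,0,0.5],
  ],
)

```text
time: 4.25
eef_pos: [499.9, -165.8, 107.4]
tool_rot: [[-0.057, 0.998, -0.004], [0.998, 0.057, 0.002], [0.002, -0.004, -1.0]]
ft_force: [-0.6, 0.6, 1.0]
gripper_width: 42.9
grasp_force: 0.0
```

Request:
send_rows(
  steps=[
    [0,0,0,0,0,0,0.25],
    [0,0,0,0,0,0,0],
    [0,0,0,0,0,0,0],
    [0,0,0,0,0,0,0],
    [0,0,0,0,0,0,0],
  ],
  squeeze=25,
)

```text
time: 4.88
eef_pos: [502.6, -166.0, 110.9]
tool_rot: [[-0.06, 0.998, 0.002], [0.998, 0.06, -0.002], [-0.002, 0.002, -1.0]]
ft_force: [-1.9, -1.7, 5.9]
gripper_width: 9.3
grasp_force: 26.9
```

Request:
send_rows(
  steps=[
    [0,0,0,0,0,0,0],
    [0,0,0,0,0,0,0],
    [0,0,-0.005,0,0,0,0],
    [0,0,-0.01,0,0,0,0],
    [0,0,0,0,0,0,0],
  ],
  squeeze=70,
)

```text
time: 5.5
eef_pos: [502.2, -165.3, 125.0]
tool_rot: [[-0.06, 0.998, 0.001], [0.998, 0.06, -0.0], [-0.0, 0.001, -1.0]]
ft_force: [-0.8, -0.8, -3.3]
gripper_width: 8.9
grasp_force: 68.2
```

Low side forces and about 3 N of weight mean it is held. I'll draw it straight up.

Request:
send_rows(
  steps=[
    [0,0,-0.015,0,0,0,0],
    [0,0,-0.02,0,0,0,0],
    [0,0,-0.02,0,0,0,0],
    [0,0,-0.025,0,0,0,0],
    [0,0,-0.03,0,0,0,0],
    [0,0,-0.035,0,0,0,0],
    [0,0,-0.03,0,0,0,0],
    [0,0,-0.02,0,0,0,0],
  ],
)

```text
time: 6.5
eef_pos: [502.2, -165.5, 322.7]
tool_rot: [[-0.059, 0.998, 0.003], [0.998, 0.059, -0.002], [-0.002, 0.003, -1.0]]
ft_force: [-0.5, 0.3, -2.9]
gripper_width: 9.0
grasp_force: 68.4
```

Run:
```python
from h import *
im=robot.get_image("side"); cv2.imwrite("pics/lift.png",cv2.resize(im["frame"][60:260,290:490],None,fx=3,fy=3,interpolation=cv2.INTER_CUBIC)[:,:,::-1])
from plan import *
st=robot.sense(); print(st["ft_force"],st["gripper_width"])
# board centre is 85-... tool: TCP is 47 mm along carrier z above board centre
yaw=0.414; R=down(yaw,45); cz=-R.as_matrix()[:,2]; mid=np.array([537,234,205.])
p=mid+47*cz; print("final tcp",p,R.as_matrix())
plan([*p[:2],320],down(yaw,0),10,0)
```

```text
[0.23463626 1.06058023 0.27888201] 9.096817424075462
final tcp [506.57362266 220.630798   238.23401872] [[-4.02274613e-01  6.47369731e-01  6.47369731e-01]
 [ 9.15519053e-01  2.84451106e-01  2.84451106e-01]
 [-5.55111512e-17  7.07106781e-01 -7.07106781e-01]]
t 6.55 tcp [ 503.  -165.8  325.2] q [-0.42 -0.19  1.8   0.    1.52 -0.48]
[0.039, 0.003, 0.0, 0.0, 0.0, -2.0, 0]
[0.038, 0.004, 0.001, 0.0, 0.0, -2.0, 0]
[0.038, 0.005, 0.0, 0.0, 0.0, -2.0, 0]
[0.038, 0.007, 0.001, 0.0, 0.0, -2.0, 0]
[0.038, 0.008, 0.0, 0.0, 0.0, -2.0, 0]
[0.038, 0.009, 0.0, 0.0, 0.0, -2.0, 0]
[0.037, 0.011, 0.001, 0.0, 0.0, -2.0, 0]
[0.037, 0.011, 0.0, 0.0, 0.0, -2.0, 0]
[0.036, 0.014, 0.001, 0.0, 0.0, -2.0, 0]
[0.036, 0.014, 0.0, 0.0, 0.0, -2.0, 0]
end [506.4 220.7 320. ] resid deg [ 0.28  0.31 -0.31]
```

View pics/lift.png

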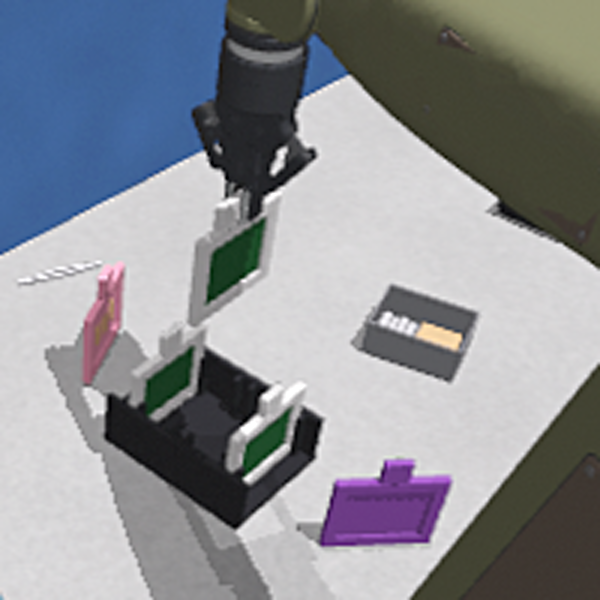

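The crop shows the carrier held upright and clear of the rack, with its centre near (370,147) in the full side picture. The other two are still in their slots. I'll carry it over the mat.

Request:
send_rows(
  steps=[
    [0.025,0.002,0,0,0,-1.4,0],
    [0.035,0.004,0,0,0,-2,0],
    [0.038,0.005,0,0,0,-2,0],
    [0.038,0.006,0.001,0,0,-2,0],
    [0.038,0.007,0,0,0,-2,0],
    [0.038,0.009,0,0,0,-2,0],
    [0.038,0.01,0.001,0,0,-2,0],
    [0.037,0.011,0,0,0,-2,0],
  ],
)

```text
time: 7.55
eef_pos: [503.3, 128.6, 316.5]
tool_rot: [[-0.323, 0.946, -0.001], [0.946, 0.323, -0.0], [0.0, -0.001, -1.0]]
ft_force: [-0.1, 0.2, -2.0]
gripper_width: 8.8
grasp_force: 68.3
```

Request:
send_rows(
  steps=[
    [0.036,0.012,0,0,0,-2,0],
    [0.03,0.011,0,0,0,-2,0],
    [0.02,0.008,0,0,0,-1,0],
    [0,0,0,0,0,0,0],
    [0,0,0,0,0,0,0],
  ],
)

```text
time: 8.18
eef_pos: [502.6, 218.3, 316.8]
tool_rot: [[-0.403, 0.915, -0.001], [0.915, 0.403, -0.001], [-0.0, -0.001, -1.0]]
ft_force: [0.5, 0.1, -3.4]
gripper_width: 9.5
grasp_force: 68.4
```

```bash
python3 -c "
from plan import *
R=down(.414,45); p=np.array([537,234,205.])-47*R.as_matrix()[:,2]
plan(p,R,10,0); print(robot.sense()['ft_force'])"
```

```text
t 8.175 tcp [502.6 218.3 316.8] q [ 0.31 -0.14  1.77 -0.    1.51 -0.1 ]
[0.0, 0.0, 0.008, -4.5, -0.0, 0.0, 0]
[0.0, 0.0, 0.008, -4.5, -0.0, 0.0, 0]
[0.0, -0.0, 0.008, -4.5, -0.0, 0.0, 0]
[0.0, -0.002, 0.007, -4.5, -0.0, 0.0, 0]
[0.0, -0.002, 0.008, -4.5, -0.0, 0.0, 0]
[0.0, -0.002, 0.007, -4.5, -0.0, 0.0, 0]
[0.0, -0.004, 0.008, -4.5, -0.0, 0.0, 0]
[0.0, -0.003, 0.007, -4.5, -0.0, 0.0, 0]
[0.001, -0.004, 0.006, -4.5, -0.0, 0.0, 0]
[-0.0, -0.005, 0.006, -4.5, -0.0, 0.0, 0]
end [506.3 221.  238.7] resid deg [-0.06 -0.04  0.06]
[ 0.46034697  0.11224559 -3.36600552]
```

Request:
send_rows(
  steps=[
    [0,0,0.008,-4.5,0,0,0],
    [0,0,0.008,-4.5,0,0,0],
    [0,0,0.008,-4.5,0,0,0],
    [0,-0.002,0.007,-4.5,0,0,0],
    [0,-0.002,0.008,-4.5,0,0,0],
    [0,-0.002,0.007,-4.5,0,0,0],
    [0,-0.004,0.008,-4.5,0,0,0],
    [0,-0.003,0.007,-4.5,0,0,0],
  ],
)

```text
time: 9.18
eef_pos: [506.2, 219.2, 253.4]
tool_rot: [[-0.402, 0.74, 0.539], [0.916, 0.325, 0.236], [-0.0, 0.588, -0.809]]
ft_force: [-0.2, 0.9, -3.0]
gripper_width: 9.1
grasp_force: 68.6
```

Request:
send_rows(
  steps=[
    [0.001,-0.004,0.006,-4.5,0,0,0],
    [0,-0.005,0.006,-4.5,0,0,0],
    [0,0,0,0,0,0,0],
    [0,0,0,0,0,0,0],
    [0,0,0,0,0,0,0],
    [0,0,0,0,0,0,0],
  ],
)

```text
time: 9.93
eef_pos: [507.0, 221.7, 240.2]
tool_rot: [[-0.404, 0.646, 0.647], [0.915, 0.285, 0.286], [-0.0, 0.708, -0.707]]
ft_force: [0.2, 1.5, -2.6]
gripper_width: 8.6
grasp_force: 68.8
```

Run:
```python
from h import *
np.set_printoptions(precision=2,suppress=True)
s=robot.get_image("side");t=robot.get_image("top"); st=robot.sense()
R=np.array(st["tool_rot"]);p=np.array(st["eef_pos"]); print(p,R.tolist(),st["joint_vel"],st["q"],"board",p+47*R[:,2])
Pc=p+19*R[:,2]*-1 # grip
o=[]
bc=p+47*R[:,2]
C=[bc+a*60*R[:,0]+b*50*R[:,2] for a,b in ((-1,-1),(1,-1),(1,1),(-1,1))]
T=[bc+a*35*R[:,0]-b*R[:,2] for a,b in ((-1,50),(1,50),(1,78),(-1,78))]
for im,(x,y) in ((s,(190,120)),(t,(215,130))):
    big=cv2.resize(im["frame"],None,fx=4,fy=4,interpolation=cv2.INTER_CUBIC)
    for q in (C,T): cv2.polylines(big,[np.round(proj(im,q)*4+2).astype(np.int32)],True,(255,0,0),1)
    o.append(big[y*4:y*4+600,x*4:x*4+400])
    for n in ("board_centre","mat"): print([(np.array(r["xy"]),round(r["p"],2)) for r in robot.tip_of(im,n)[:2]],proj(im,bc))
cv2.imwrite("pics/end.png",np.hstack(o)[:,:,::-1])
```

```text
[506.78 221.65 239.69] [[-0.40379630937971533, 0.6467637719085843, 0.64702794675184], [0.9148489128497128, 0.28553434856564025, 0.2855198810011208], [-8.478808837538016e-05, 0.7072246878720907, -0.7069888497530947]] [-0.    0.    0.01  0.   -0.   -0.  ] [ 0.26 -0.55  2.34  0.2   0.58 -0.28] board [537.19 235.07 206.46]
[(array([254.8, 220.4]), 0.75)] [[252.53 221.77]]
[(array([257.2, 262.9]), 0.74)] [[252.53 221.77]]
[] [[252.62 200.46]]
[(array([260.8, 205.6]), 0.92), (array([326.1, 147. ]), 0.69)] [[252.62 200.46]]
```

View pics/end.png

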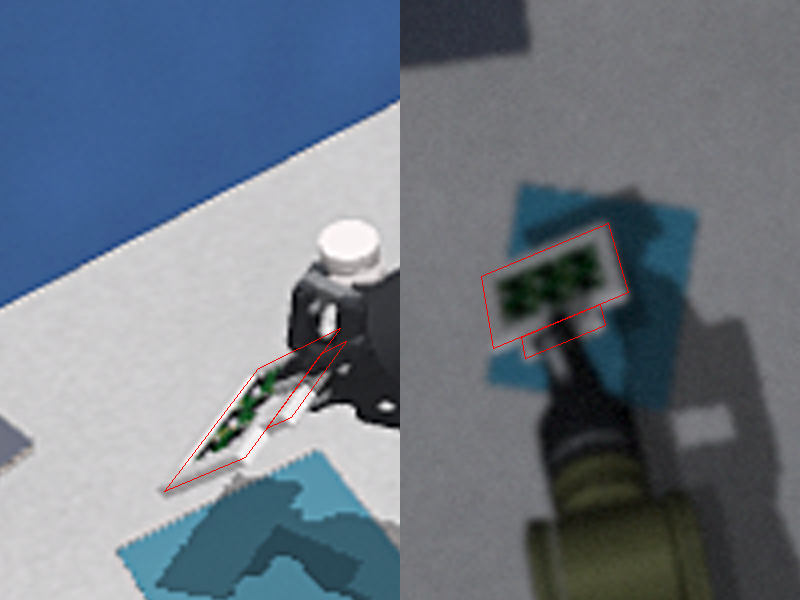

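The carrier sits within a few mm of its modelled outline in both views: board centre near (254,220) in the side picture and about (253,200) in the top. The chips face up and the tab end is uppermost. The board centre is at about (537, 235, 206), over the mat, and the arm is still.

```bash
python3 -c "
from cell import robot
print(robot.sign_off())"
```

```text
the job is handed in; nothing more can be done
None
```

The job is handed in: the arm is holding the wide-tab carrier still over the mat, tipped back 45° with the components facing up, tab end uppermost and board centre about 206 mm up; after the lift, the other two carriers were still in the rack.

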